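# Ready the sauce pot: draw its handle out to the click, then put the lid on

### The arm

A 6-joint arm with a two-finger parallel gripper is mounted at the origin on the work surface. World frame = base frame: x ahead of the robot, y to its left, z up, the work surface at z = 0. Lengths are in m, angles in degrees, forces in N, time in s.
With the tool pointing down it reaches from about 0.35 to 0.875 m from the base axis. Payload 4.2 kg.
Tool frame: the origin (TCP) lies midway between the tips of the shut fingers; the grasp point (between the pads) lies 19 mm behind it; y points along the fingers, x is the direction in which the jaws open and shut, and the axes are right-handed (so a half turn about y gives the same grasp; the last joint's range is limited). The gripper opens to 87 mm and grips with 3 to 60 N. Pads are 19 mm wide; open, the fingers measure 117 mm over their backs; the gripper's body (75 mm by 190 mm) begins 51 mm behind the grasp point.
Start: joints at [-55.141, 22.042, 0.453, 0, -68.411, -14.817], TCP at [0.214, -0.587, 0.223] pointing down, gripper open.
Joint ranges: [-179.83, 179.83], [-69.29, 118.12], [-61.27, 80.66], [-181.25, 117.63], [-171.15, -9.14], [-177.46, 177.46]. Speed limits (degrees/s): [159.86, 159.86, 180, 180, 180, 180].

### API

Orientations are given as a 3x3 rotation matrix whose columns are the frame's x, y, z axes.
In Python, from station import * gives the robot as it stands.
- The arm moves only by the tool jog_arm, never from a script. Its argument "series" is a list of rows, each a list of 3 entries, a list of its own where there are three numbers: the shift along the tool's x, y, z in m, then the turn, a rotation vector about the tool's x, y, z in degrees, then the finger opening in m, from 0 to 0.087. A call has 1 to 10 rows; each row shifts and turns the commanded pose from where the row before left it, along the tool's axes as they then stand; what a row does not reach is not made up. A row lasts 1/8 s, in which the tool goes at most 62.5 mm and 10.7 degrees, less where a joint would pass 70% of its speed; a pose out of reach is approached as far as the arm can. A call is refused whole if a number of a shift passes 0.0625 or a number of a turn 10.7, either way. A call with a gripper value outside its range is refused whole. The fingers move at their own pace and stop on an object; the grip force is fixed at half the most. Time passes only in rows, so rows that do not move let the fingers close. It gives the time, the measured TCP pose, the force and the opening at its end, in the units of the state.
- sense(): the state, without advancing time (a new reading comes with each control period).
- capture(name): name is "side" or "top"; returns the picture (420x560x3 uint8, red, green, blue); there is no depth.
- camera_info(name): a dict with "fx", "fy", "cx", "cy" (pixels), "k1" (the pictures are not rectified: a ray, as slopes to the right and down, at radius r is drawn at 1 + k1 r^2 times it, then the intrinsics apply), "rvec" (rotation vector, rad) and "tvec" (3), from world to camera coordinates, as OpenCV has them. Camera axes: x right, y down, z forward; pixel columns grow to the right and rows downward; lengths in m; the calibration is good to about 2 mm. A picture is of the moment at which its call begins. camera_info takes no time and is no camera call.
- finish_job(): hands the job in, once; it reports no verdict.
The state is a dict: "time_s": time; "joints": joint angles; "joint_velocities": joint speeds; "effort": joint torques, N m; "tcp_pos": TCP position; "ee_rot": TCP orientation; "wrist_force": force on the tool from outside, world axes, zero at the start; "moment": the same for the moment, N m; "gripper_width": opening from 0.0 (shut) to 1.0 (fully open).
Only numpy, scipy, OpenCV 4.12 (cv2) and the standard library are available. Lean on these libraries where they do the work, as an engineer would, in place of code of your own. Each camera call takes 0.05 s, during which the arm holds its last target. There are 200 camera calls.

### The job

Draw the sauce pot's telescoping handle out until its lock button springs out of the collar, and stop hauling as soon as it has locked. Then put the lid that fits on the pot, so that it lies seated and level on the rim, and let go. Leave everything else on the counter where it is.

Things in the scene. Friction and masses are not known exactly. Their poses are not given: they have to be found in the camera images.
- pot: Steel sauce pot sunk in a round grey warmer (190 mm across, 88 mm high) fixed on the counter. Origin: centre of its underside; z up. The telescoping handle leaves it towards its -x axis, leaning outwards 38 degrees from vertical: a sleeve (24 mm thick, 90 mm long) starts 80 mm out from the pot's axis, 105 mm above the counter; round the sleeve's mouth a dark collar, 31 mm thick, is clamped.
- pot_rim (a point): Centre of the pot's open mouth, level with the top of its rim, 125 mm above the counter. Inner diameter 120 mm, outer 127 mm; open inside for 100 mm below the rim. Axes as pot.
- grip_center (a point): Centre of the black cylindrical grip (26 mm in diameter, 60 mm long) at the handle's outer end. Its z axis points along the handle, up and outwards, the way to draw it, 38 degrees from vertical; its x axis up and over the pot (the button's side). Below the grip is a 15 mm rod; pushed in, the grip's lower end is 5 mm or more from the collar. Beyond its upper end is free air.
- handle (a joint): How far the handle is drawn out, m: starts at 0 to 0.010; friction 5 to 8 N, stays where left. It locks somewhere from 0.053 to 0.077 (the collar's clamped place, not measured): feel for it: the pull then stiffens, about 10 N per mm, play 2 mm. 15 to 20 N in all shows it; over 40 N on the button damages it. Draw at about 30 mm/s: pulled fast, the button may jump past its hole (then push back).
- lock_button (a joint): Spring button (8 mm wide) on the upper side of the handle's rod: 0 to 0.001 = held in, hidden in the sleeve or collar; 0.006 (m) = sprung out through the collar's hole, a few mm proud of it: the handle is locked. It springs out by itself, with 3 to 5 N.
- lid_center (a point): Centre (23 mm above the underside, z up) of the loose lid that fits the pot, about 0.2 kg: steel disc 138 mm across, its top 11 mm below this point, 4 mm thick; under it a chamfered round plug 113 mm across, 8 mm deep, that enters the pot; on it a black knob 22 mm across, 3 to 23 mm above this point, on a 12 mm stem. It lies on its plug. Seated, this point is 15 mm above the rim.
- small_lid_center (a point): Bystander: a smaller lid of the same make, disc 96 mm in diameter, too small for this pot; point 23 mm above its underside. The two lids may lie in either place.
- bowl: Bystander: steel mixing bowl, 150 mm across, 60 mm high; origin under its centre.
- oil: Bystander: amber oil bottle, 68 mm across, 200 mm tall; origin under its centre.
- cutter: Bystander: fluted round pastry cutter, 64 mm across, 30 mm high; origin under its centre.
- tin: Bystander: small tart tin, 72 mm across, 20 mm high; origin under its centre.
- brush: Bystander: pastry brush lying on the counter, along its x axis.
- spatula: Bystander: steel spatula lying on the counter, along its x axis.
Not all that is in view belongs to the job. Leave any purple or yellow look-alike of the part that bears lid_center alone.

How it is judged:
By the outcome, as a careful person would: the job done as asked, in the order asked, and still so for the second after the job is handed in, with the robot touching nothing.
It also fails if it takes over 59 s, if anything falls off the work surface, if the arm or the gripper's body presses on something with over 40 N, if the wrist force passes 120 N, or if a joint passes its speed limit or range.

## Working session

There is one attempt and no reset: what is moved stays moved. The work goes in short steps, Python scripts to look and compute and a tool call to move; the robot and the scene stay as the last step left them, time stands still between calls to the robot, and variables do not carry over. Pictures are saved under pics/ and viewed, about 8 in all and at most 12, crops included, and the job is handed in when it is done.

Besides the shell and the picture viewer there is one more tool, called after "Call:" by a JSON object that holds its "name" and its "arguments". jog_arm: Moves the arm, as the interface text tells. Its arguments: {"type":"object","properties":{"series":{"type":"array","items":{"type":"array"}}},"required":["series"]}

```bash
mkdir -p pics
python3 - <<'E'
from station import *
import cv2
for n in("side","top"):
    im=capture(n); cv2.imwrite(f"pics/{n}0.png",im[:,:,::-1]); print(n,camera_info(n))
s=sense(); print(s)
E
```

```text
side {'fx': 500.8614100845386, 'fy': 500.8614100845386, 'cx': 276.7809123588695, 'cy': 206.88104393136612, 'k1': 0.03188787330780793, 'rvec': array([ 0.16429579, -2.80347035,  1.32126522]), 'tvec': array([0.50087212, 0.17044016, 1.56037817])}
top {'fx': 448.8294824670788, 'fy': 448.8294824670788, 'cx': 273.52006132417625, 'cy': 209.5874002022497, 'k1': 0.0341118804146047, 'rvec': array([ 2.1583565 , -2.13842787,  0.19497569]), 'tvec': array([-0.03252355,  0.55650823,  1.46925661])}
{'time_s': 0.1, 'joints': array([-5.51419082e+01,  2.20870852e+01,  3.88127335e-01, -2.37877845e-02,
       -6.84132949e+01, -1.48179880e+01]), 'joint_velocities': array([-0.09791567, -0.07327634,  0.11217956,  0.05081223,  0.05412987,
       -0.00086428]), 'effort': array([-4.49196668e-04, -3.91689670e+01,  1.87934089e+01,  4.23196390e+00,
        1.34091094e-02, -8.40211987e-05]), 'tcp_pos': array([ 0.21401056, -0.58664123,  0.22156883]), 'ee_rot': array([[-3.42533134e-01, -8.02957496e-04, -9.39505406e-01],
       [ 9.39503636e-01,  1.82826719e-03, -3.42534051e-01],
       [ 1.99270719e-03, -9.99998006e-01,  1.28139397e-04]]), 'wrist_force': array([ 0.41389751,  0.10736567, -0.76857002]), 'moment': array([-0.04758597, -0.06086174,  0.02250501]), 'gripper_width': 1.0012760304369062}
```

View pics/top0.png

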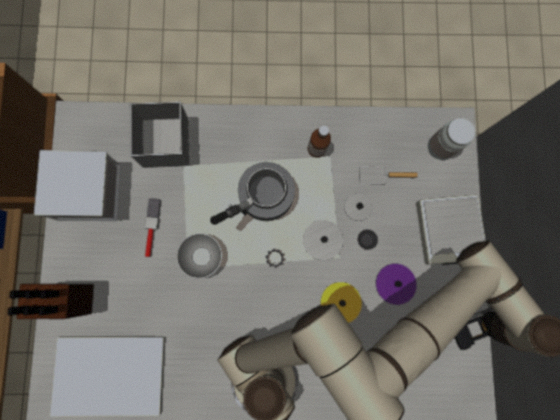

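View pics/side0.png

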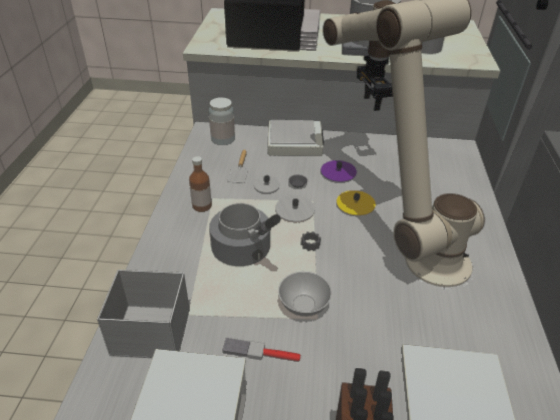

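Top view: pot at about (267,188), grip at (222,215), fitting grey lid at (323,240) and small lid at (358,207). Side view: pot (240,228), grip (270,223), lid (295,206). Next I'll zoom in on both.

```bash
cat > h.py <<'E'
import numpy as np, cv2
from station import *
from scipy.optimize import least_squares
def cam(n):
    c=camera_info(n); R=cv2.Rodrigues(c["rvec"])[0]; K=np.array([[c["fx"],0,c["cx"]],[0,c["fy"],c["cy"]],[0,0,1]])
    return c,R,c["tvec"],K
def proj(n,P):
    c,R,t,K=cam(n); P=np.atleast_2d(P)
    return cv2.projectPoints(P.astype(float),c["rvec"],c["tvec"],K,np.array([c["k1"],0,0,0,0]))[0][:,0]
def ray(n,uv):
    c,R,t,K=cam(n); x=cv2.undistortPoints(np.array([[uv]],float),K,np.array([c["k1"],0,0,0,0]))[0,0]
    d=R.T@np.array([*x,1]); return -R.T@t,d
def onz(n,uv,z):
    o,d=ray(n,uv); return o+d*(z-o[2])/d[2]
def tri(us,ut):
    f=lambda P:np.r_[proj("side",P)[0]-us,proj("top",P)[0]-ut]
    r=least_squares(f,[.55,0,.1]); return r.x,r.fun
E
python3 - <<'E'
from h import *
a=cv2.imread("pics/top0.png")[145:285,190:390]; b=cv2.imread("pics/side0.png")[170:275,190:340]
a=cv2.resize(a,None,fx=4,fy=4,interpolation=2); b=cv2.resize(b,None,fx=5,fy=5,interpolation=2)
cv2.imwrite("pics/ta.png",a);cv2.imwrite("pics/sb.png",b)
E
```

```text
(no output)
```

View pics/ta.png

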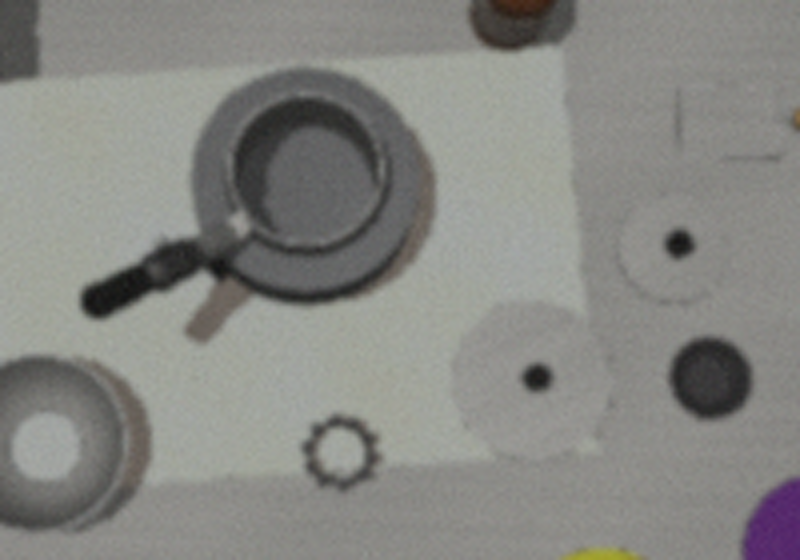

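View pics/sb.png

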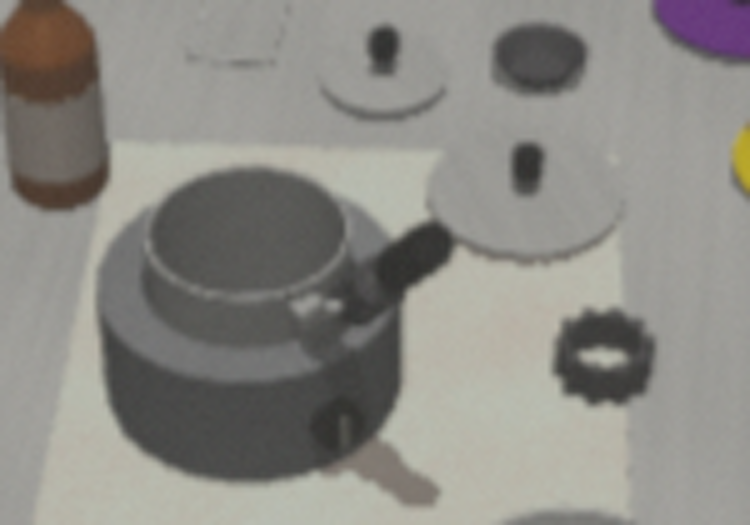

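Run:
```python
from h import *
T=lambda u,v:np.array([190+(u+.5)/4-.5,145+(v+.5)/4-.5]); S=lambda u,v:np.array([190+(u+.5)/5-.5,170+(v+.5)/5-.5])
th=np.linspace(0,2*np.pi,72,endpoint=False)
circ=lambda x,y,z,r:np.c_[x+r*np.cos(th),y+r*np.sin(th),0*th+z]
box=lambda n,P:(lambda q:np.r_[q.min(0),q.max(0)])(proj(n,P))
def fitc(tb,sb,z,r):
    tb=np.r_[T(*tb[:2]),T(*tb[2:])]; sb=np.r_[S(*sb[:2]),S(*sb[2:])]
    f=lambda p:np.r_[box("top",circ(*p,z,r))-tb,box("side",circ(*p,z,r))-sb]
    for nm,g in(("both",f),("top",lambda p:f(p)[:4]),("side",lambda p:f(p)[4:])):
        s=least_squares(g,[.55,0],diff_step=1e-4); print(nm,s.x,s.fun.round(1))
fitc((228,90,388,252),(143,166,350,300),.125,.0635)
fitc((451,299,611,460),(426,125,626,258),.012,.069)
print("knob top",onz("top",T(537,377),.046),onz("side",S(528,152),.046))
for s,t in(((416,260),(120,286)),((447,238),(95,302)),((385,282),(147,271))):
    p,f=tri(S(*s),T(*t)); print(p,f.round(1))
```

```text
both [ 0.61913078 -0.00063432] [-0.5  0.1 -1.  -1.8  0.7 -1.   1.  -0.8]
top [ 0.61637656 -0.00298022] [ 0.3  0.9 -0.3 -0.9]
side [0.62106399 0.0035891 ] [-0.2 -0.2  0.2  0.1]
both [ 0.46198414 -0.19506771] [-0.4 -0.3 -0.1 -0.3  0.5  0.3  0.2 -0.9]
top [ 0.46089816 -0.19584753] [-0.2 -0.   0.2  0. ]
side [ 0.46305463 -0.19315068] [ 0.1  0.6 -0.1 -0.6]
knob top [ 0.4593219  -0.19639413  0.046     ] [ 0.46274621 -0.19270268  0.046     ]
[0.50387878 0.13496712 0.22878418] [-0.6 -0.1 -0.   0.7]
[0.48672765 0.1495192  0.25892497] [-1.  -0.2 -0.   1.1]
[0.5217587  0.1182435  0.19578788] [-0.2 -0.  -0.   0.2]
```

```bash
cat >> h.py <<'E'
from scipy.spatial.transform import Rotation as Ro, Slerp
POT=np.array([.619,0,0]); 
def handle(yaw=130.4):
    y=np.radians(yaw); u=np.array([np.cos(y),np.sin(y),0]); a=.6157*u+np.array([0,0,.788])
    return u,a
def hp(s,yaw=130.4,pot=POT):
    u,a=handle(yaw); return pot+.08*u+np.array([0,0,.105])+s*a
def graspR(yaw=130.4):
    u,a=handle(yaw); x=np.array([-u[1],u[0],0]); y=-a/np.linalg.norm(a); return np.c_[x,y,np.cross(x,y)]
def down(deg):
    t=np.radians(deg); x=np.array([np.cos(t),np.sin(t),0]); y=np.array([0,0,-1.]); return np.c_[x,y,np.cross(x,y)]
def rows(p0,R0,p1,R1,n,grip,cyl=True,zl=0):
    """n rows from pose 0 to pose 1, rounded; prints; returns the pose reached"""
    sl=Slerp([0,1],Ro.from_matrix([R0,R1])); c=lambda p:np.array([np.hypot(p[0],p[1]),np.arctan2(p[1],p[0]),p[2]])
    p,R=np.array(p0),Ro.from_matrix(R0); out=[]
    for k in range(1,n+1):
        t=k/n
        if cyl: q=c(p0)*(1-t)+c(p1)*t; q=np.array([q[0]*np.cos(q[1]),q[0]*np.sin(q[1]),q[2]])
        else: q=np.array(p0)*(1-t)+np.array(p1)*t
        q[2]+=zl*4*t*(1-t)
        d=R.inv().apply(q-p).round(4); rv=(R.inv()*sl(t)).as_rotvec(degrees=True).round(1)
        p=p+R.apply(d); R=R*Ro.from_rotvec(rv,degrees=True)
        out.append([d.tolist(),rv.tolist(),grip]); m=max(abs(d)),max(abs(rv))
    for i in range(0,n,10): print(out[i:i+10])
    print("max d,rot",max(np.linalg.norm(o[0]) for o in out),max(np.linalg.norm(o[1]) for o in out),"end",p.round(4))
    return p,R.as_matrix()
E
python3 - <<'E'
from h import *
s=sense(); print(graspR().round(3),hp(.146),hp(.23))
rows(s['tcp_pos'],s['ee_rot'],hp(.24),graspR(),14,.06,True,.05)
E
```

```text
[[-0.762  0.399  0.511]
 [-0.648 -0.469 -0.6  ]
 [ 0.    -0.788  0.616]] [0.50888948 0.12937942 0.220048  ] [0.4753695  0.16876527 0.28624   ]
[[[0.0127, -0.0184, -0.0691], [1.8, -7.6, 2.6], 0.06], [[0.0104, -0.0192, -0.0677], [1.8, -7.5, 2.6], 0.06], [[0.0085, -0.02, -0.0662], [1.9, -7.6, 2.6], 0.06], [[0.0066, -0.0211, -0.0648], [1.8, -7.5, 2.6], 0.06], [[0.005, -0.022, -0.0632], [1.8, -7.6, 2.6], 0.06], [[0.0032, -0.0229, -0.0617], [1.8, -7.5, 2.6], 0.06], [[0.0019, -0.0238, -0.0601], [1.8, -7.6, 2.6], 0.06], [[0.0004, -0.0246, -0.0585], [1.9, -7.5, 2.6], 0.06], [[-0.0009, -0.0255, -0.0571], [1.8, -7.6, 2.7], 0.06], [[-0.0022, -0.0261, -0.0556], [1.8, -7.5, 2.6], 0.06]]
[[[-0.0033, -0.0265, -0.0543], [1.8, -7.6, 2.6], 0.06], [[-0.0045, -0.0267, -0.0531], [1.8, -7.5, 2.6], 0.06], [[-0.0057, -0.0269, -0.052], [1.8, -7.6, 2.6], 0.06], [[-0.0068, -0.0268, -0.0512], [1.8, -7.5, 2.6], 0.06]]
max d,rot 0.072626854537423 8.263776376451627 end [0.4714 0.1735 0.2941]
```

Run:
```python
from h import *
s=sense()
rows(s['tcp_pos'],s['ee_rot'],hp(.24),graspR(),18,.06,True,.05)
```

```text
[[[0.0092, -0.0145, -0.0539], [1.4, -5.9, 2.0], 0.06], [[0.0078, -0.0149, -0.0531], [1.4, -5.8, 2.1], 0.06], [[0.0067, -0.0155, -0.0523], [1.4, -5.9, 2.0], 0.06], [[0.0055, -0.0159, -0.0513], [1.4, -5.9, 2.0], 0.06], [[0.0043, -0.0165, -0.0504], [1.5, -5.9, 2.0], 0.06], [[0.0033, -0.0172, -0.0494], [1.4, -5.8, 2.1], 0.06], [[0.0024, -0.0177, -0.0485], [1.4, -5.9, 2.0], 0.06], [[0.0014, -0.0182, -0.0475], [1.4, -5.9, 2.0], 0.06], [[0.0005, -0.0188, -0.0466], [1.4, -5.9, 2.0], 0.06], [[-0.0004, -0.0193, -0.0456], [1.4, -5.8, 2.1], 0.06]]
[[[-0.0011, -0.0197, -0.0447], [1.4, -5.9, 2.0], 0.06], [[-0.0018, -0.0202, -0.0438], [1.4, -5.9, 2.0], 0.06], [[-0.0026, -0.0204, -0.0429], [1.5, -5.9, 2.0], 0.06], [[-0.0034, -0.0208, -0.0421], [1.4, -5.8, 2.1], 0.06], [[-0.0039, -0.0209, -0.0414], [1.4, -5.9, 2.0], 0.06], [[-0.0047, -0.0211, -0.0407], [1.4, -5.9, 2.0], 0.06], [[-0.0054, -0.021, -0.0401], [1.4, -5.8, 2.1], 0.06], [[-0.006, -0.021, -0.0396], [1.4, -5.9, 2.0], 0.06]]
max d,rot 0.056569426371495056 6.407807737440318 end [0.4713 0.1735 0.2941]
```

Call:
{"name": "jog_arm", "arguments": {"series": [[[0.0092, -0.0145, -0.0539], [1.4, -5.9, 2.0], 0.06], [[0.0078, -0.0149, -0.0531], [1.4, -5.8, 2.1], 0.06], [[0.0067, -0.0155, -0.0523], [1.4, -5.9, 2.0], 0.06], [[0.0055, -0.0159, -0.0513], [1.4, -5.9, 2.0], 0.06], [[0.0043, -0.0165, -0.0504], [1.5, -5.9, 2.0], 0.06], [[0.0033, -0.0172, -0.0494], [1.4, -5.8, 2.1], 0.06], [[0.0024, -0.0177, -0.0485], [1.4, -5.9, 2.0], 0.06], [[0.0014, -0.0182, -0.0475], [1.4, -5.9, 2.0], 0.06], [[0.0005, -0.0188, -0.0466], [1.4, -5.9, 2.0], 0.06], [[-0.0004, -0.0193, -0.0456], [1.4, -5.8, 2.1], 0.06]]}}

```text
time_s: 1.35
tcp_pos: [0.5239, -0.1877, 0.3116]
ee_rot: [[-0.975, 0.105, -0.196], [0.142, -0.388, -0.911], [-0.172, -0.916, 0.363]]
wrist_force: [-0.3, -0.3, 0.2]
gripper_width: 0.69
```

Call:
{"name": "jog_arm", "arguments": {"series": [[[-0.0011, -0.0197, -0.0447], [1.4, -5.9, 2.0], 0.06], [[-0.0018, -0.0202, -0.0438], [1.4, -5.9, 2.0], 0.06], [[-0.0026, -0.0204, -0.0429], [1.5, -5.9, 2.0], 0.06], [[-0.0034, -0.0208, -0.0421], [1.4, -5.8, 2.1], 0.06], [[-0.0039, -0.0209, -0.0414], [1.4, -5.9, 2.0], 0.06], [[-0.0047, -0.0211, -0.0407], [1.4, -5.9, 2.0], 0.06], [[-0.0054, -0.021, -0.0401], [1.4, -5.8, 2.1], 0.06], [[-0.006, -0.021, -0.0396], [1.4, -5.9, 2.0], 0.06], [[0, 0, 0], [0, 0, 0], 0.06], [[0, 0, 0], [0, 0, 0], 0.06]]}}

```text
time_s: 2.6
tcp_pos: [0.4712, 0.173, 0.2937]
ee_rot: [[-0.762, 0.399, 0.51], [-0.648, -0.47, -0.599], [0.001, -0.787, 0.617]]
wrist_force: [-0.7, -0.6, 0.6]
gripper_width: 0.691
```

Run:
```python
from h import *
s=sense(); print(s['tcp_pos'],hp(.24),s['joints'],s['wrist_force'],s['gripper_width'])
print((Ro.from_matrix(s['ee_rot']).inv()*Ro.from_matrix(graspR())).as_rotvec(degrees=True))
a=capture("side")[130:280,190:340]; b=capture("top")[145:265,190:310]
im=np.hstack([cv2.resize(a,(400,400),interpolation=2),cv2.resize(b,(400,400),interpolation=2)])
cv2.imwrite("pics/c1.png",im[:,:,::-1])
for n in("side","top"): print(n,proj(n,[hp(.127),hp(.157),hp(.187),s['tcp_pos']]).round(1).tolist())
```

```text
[0.47119354 0.17304167 0.29374096] [0.47137903 0.17345406 0.29412   ] [ 57.53931654   6.45538132 -32.50300677  39.03473326 -69.32090054
 -37.38043227] [-0.69801224 -0.5716972   0.63428626] 0.6913775865735199
[-0.07938015  0.01474137  0.03408847]
side [[268.2, 224.1], [272.0, 221.4], [275.9, 218.5], [283.2, 213.1]]
top [[225.3, 213.9], [219.8, 216.6], [214.0, 219.5], [203.3, 225.0]]
```

View pics/c1.png

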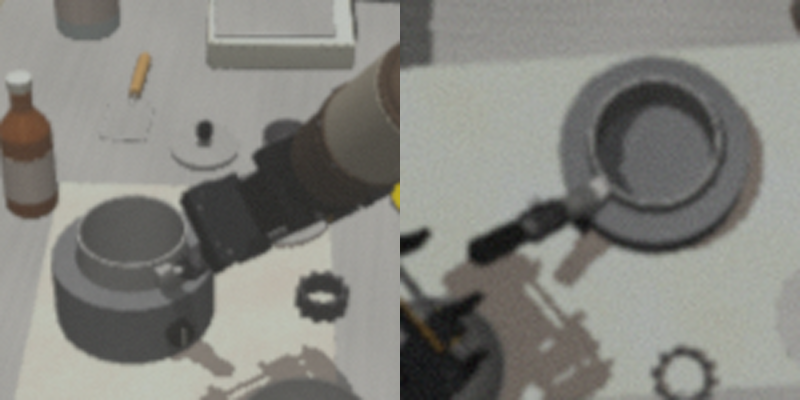

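Top crop: the midpoint between the fingertips, about (443,274), lies on the extended line of the grip axis. The side view is blocked by the gripper. I'll advance along the tool y axis.

Call:
{"name": "jog_arm", "arguments": {"series": [[[0, 0.025, 0], [0, 0, 0], 0.06], [[0, 0.025, 0], [0, 0, 0], 0.06], [[0, 0.025, 0], [0, 0, 0], 0.06], [[0, 0.018, 0], [0, 0, 0], 0.06], [[0, 0, 0], [0, 0, 0], 0.06]]}}

```text
time_s: 3.32
tcp_pos: [0.5085, 0.1272, 0.2201]
ee_rot: [[-0.764, 0.397, 0.509], [-0.645, -0.473, -0.6], [0.002, -0.787, 0.617]]
wrist_force: [-0.8, 0.6, 0.0]
gripper_width: 0.688
```

Call:
{"name": "jog_arm", "arguments": {"series": [[[0, 0, 0], [0, 0, 0], 0.035], [[0, 0, 0], [0, 0, 0], 0.035], [[0, 0, 0], [0, 0, 0], 0.027], [[0, 0, 0], [0, 0, 0], 0.02]]}}

```text
time_s: 3.82
tcp_pos: [0.5085, 0.1298, 0.221]
ee_rot: [[-0.761, 0.4, 0.51], [-0.649, -0.469, -0.599], [-0.0, -0.787, 0.617]]
wrist_force: [1.4, -0.7, -0.5]
gripper_width: 0.322
```

Call:
{"name": "jog_arm", "arguments": {"series": [[[0, 0, 0], [0, 0, 0], 0.01], [[0, 0, 0], [0, 0, 0], 0.01], [[0, 0, 0], [0, 0, 0], 0.01]]}}

```text
time_s: 4.2
tcp_pos: [0.5092, 0.1306, 0.2212]
ee_rot: [[-0.76, 0.401, 0.51], [-0.649, -0.468, -0.599], [-0.002, -0.787, 0.617]]
wrist_force: [4.6, 3.9, -0.3]
gripper_width: 0.29
```

Call:
{"name": "jog_arm", "arguments": {"series": [[[-0.001, -0.002, 0], [0, 0, 0], 0.01], [[0, -0.0037, 0], [0, 0, 0], 0.01], [[0, -0.0037, 0], [0, 0, 0], 0.01], [[0, -0.0037, 0], [0, 0, 0], 0.01], [[0, -0.0037, 0], [0, 0, 0], 0.01]]}}

```text
time_s: 4.82
tcp_pos: [0.5029, 0.1378, 0.2332]
ee_rot: [[-0.762, 0.399, 0.511], [-0.648, -0.47, -0.6], [0.001, -0.787, 0.616]]
wrist_force: [11.2, -2.5, -6.6]
gripper_width: 0.291
```

```bash
cat > f.py <<'E'
from h import *
s=sense(); u,a=handle(); p=np.array([.5092,.1306,.2212])
print("drawn",(s['tcp_pos']-p)@a,"lat",graspR().T@(s['tcp_pos']-p)*1e3,"F tool",s['ee_rot'].T@s['wrist_force'],"w",s['gripper_width'])
E
python3 f.py
```

```text
drawn 0.015397496344697266 lat [  0.1145836  -15.39726162  -0.14482549] F tool [-6.91139512 10.88370933  3.16197286] w 0.2913795377610219
```

Call:
{"name": "jog_arm", "arguments": {"series": [[[-0.0008, -0.0037, 0], [0, 0, 0], 0.01], [[0, -0.0037, 0.0005], [0, 0, 0], 0.01], [[0, -0.0037, 0], [0, 0, 0], 0.01], [[0, -0.0037, 0], [0, 0, 0], 0.01], [[0, -0.0037, 0], [0, 0, 0], 0.01]]}}

```text
time_s: 5.45
tcp_pos: [0.4958, 0.1462, 0.2474]
ee_rot: [[-0.762, 0.398, 0.511], [-0.648, -0.47, -0.599], [0.002, -0.788, 0.616]]
wrist_force: [8.6, -2.5, -6.0]
gripper_width: 0.295
```

```bash
python3 f.py
```

```text
drawn 0.033324524872968955 lat [  0.10960843 -33.32401685  -0.12577803] F tool [-4.96318942  9.37763135  2.20770865] w 0.29454209682968924
```

Call:
{"name": "jog_arm", "arguments": {"series": [[[-0.0005, -0.0037, 0], [0, 0, 0], 0.01], [[0, -0.0037, 0], [0, 0, 0], 0.01]]}}

```text
time_s: 5.7
tcp_pos: [0.4929, 0.1496, 0.253]
ee_rot: [[-0.762, 0.397, 0.511], [-0.647, -0.471, -0.599], [0.003, -0.788, 0.616]]
wrist_force: [9.0, -2.6, -6.3]
gripper_width: 0.29
```

Call:
{"name": "jog_arm", "arguments": {"series": [[[0, -0.0035, 0], [0, 0, 0], 0.01]]}}

```text
time_s: 5.82
tcp_pos: [0.4915, 0.1512, 0.2558]
ee_rot: [[-0.762, 0.397, 0.511], [-0.647, -0.471, -0.599], [0.003, -0.788, 0.616]]
wrist_force: [8.7, -2.9, -6.3]
gripper_width: 0.292
```

```bash
python3 f.py
```

```text
drawn 0.04395196771940179 lat [  0.11448928 -43.95129769  -0.10600825] F tool [-4.75807349  9.72853206  2.29274389] w 0.29233275848361145
```

Call:
{"name": "jog_arm", "arguments": {"series": [[[0, -0.0035, 0], [0, 0, 0], 0.01]]}}

```text
time_s: 5.95
tcp_pos: [0.4901, 0.1528, 0.2585]
ee_rot: [[-0.762, 0.397, 0.511], [-0.647, -0.471, -0.599], [0.003, -0.788, 0.616]]
wrist_force: [8.3, -2.4, -6.3]
gripper_width: 0.293
```

Call:
{"name": "jog_arm", "arguments": {"series": [[[0, -0.0035, 0], [0, 0, 0], 0.01]]}}

```text
time_s: 6.08
tcp_pos: [0.4887, 0.1545, 0.2613]
ee_rot: [[-0.762, 0.397, 0.511], [-0.647, -0.471, -0.599], [0.003, -0.788, 0.616]]
wrist_force: [8.6, -3.1, -6.5]
gripper_width: 0.29
```

Call:
{"name": "jog_arm", "arguments": {"series": [[[0, -0.0035, 0], [0, 0, 0], 0.01]]}}

```text
time_s: 6.2
tcp_pos: [0.4873, 0.1561, 0.264]
ee_rot: [[-0.762, 0.397, 0.511], [-0.647, -0.471, -0.599], [0.003, -0.788, 0.616]]
wrist_force: [7.8, -1.9, -7.2]
gripper_width: 0.292
```

Call:
{"name": "jog_arm", "arguments": {"series": [[[0, -0.0035, 0], [0, 0, 0], 0.01]]}}

```text
time_s: 6.32
tcp_pos: [0.4859, 0.1578, 0.2669]
ee_rot: [[-0.762, 0.397, 0.511], [-0.647, -0.471, -0.599], [0.003, -0.787, 0.616]]
wrist_force: [5.2, -1.6, -4.5]
gripper_width: 0.293
```

The draw force dropped from about 9.8 to 6.4 N, so the button may have just sprung out. I'll use smaller steps.

Call:
{"name": "jog_arm", "arguments": {"series": [[[0, -0.0025, 0], [0, 0, 0], 0.01]]}}

```text
time_s: 6.45
tcp_pos: [0.4849, 0.159, 0.2689]
ee_rot: [[-0.762, 0.397, 0.511], [-0.647, -0.471, -0.599], [0.003, -0.788, 0.616]]
wrist_force: [7.8, -2.7, -6.1]
gripper_width: 0.298
```

Call:
{"name": "jog_arm", "arguments": {"series": [[[0, -0.0015, 0], [0, 0, 0], 0.01]]}}

```text
time_s: 6.58
tcp_pos: [0.4844, 0.1594, 0.2696]
ee_rot: [[-0.762, 0.397, 0.511], [-0.647, -0.471, -0.599], [0.003, -0.788, 0.616]]
wrist_force: [15.5, -5.7, -11.3]
gripper_width: 0.291
```

The draw force is now 17.8 N and has stiffened, so the handle is locked. I'll ease off, release, withdraw and check.

Call:
{"name": "jog_arm", "arguments": {"series": [[[0, 0.001, 0], [0, 0, 0], 0.01], [[0, 0, 0], [0, 0, 0], 0.06], [[0, 0, 0], [0, 0, 0], 0.06], [[0, 0, 0], [0, 0, 0], 0.06], [[0, 0, 0], [0, 0, 0], 0.06], [[0, -0.02, 0], [0, 0, 0], 0.06], [[0, -0.04, 0], [0, 0, 0], 0.06], [[0, -0.04, 0], [0, 0, 0], 0.06]]}}

```text
time_s: 7.58
tcp_pos: [0.4447, 0.2076, 0.3504]
ee_rot: [[-0.762, 0.399, 0.51], [-0.648, -0.47, -0.599], [0.001, -0.787, 0.617]]
wrist_force: [0.0, 1.1, 0.6]
gripper_width: 0.69
```

Run:
```python
from h import *
s=sense(); print(s['tcp_pos'],s['joints'].round(1),s['wrist_force'],s['gripper_width'])
lid=np.array([.4615,-.1950,0])
# lid grasp: down, above lid; jaw x angle options: pick near j6~0
print("above lid at 0.15:")
R=down(160)
p,Rr=rows(s['tcp_pos'],s['ee_rot'],lid+[0,0,.16],R,14,.06,True,.06)
a=capture("side")[130:280,190:340]; b=capture("top")[145:265,190:310]
im=np.hstack([cv2.resize(a,(400,400),interpolation=2),cv2.resize(b,(400,400),interpolation=2)])
cv2.imwrite("pics/c2.png",im[:,:,::-1])
```

```text
[0.44467459 0.20755908 0.35036162] [ 63.4   4.9 -25.3  35.3 -79.3 -35.8] [0.02040799 1.14187818 0.55419909] 0.6903115111811635
above lid at 0.15:
[[[0.0079, 0.0156, 0.0237], [-2.5, 4.1, -1.4], 0.06], [[0.0076, 0.0165, 0.0231], [-2.4, 4.2, -1.5], 0.06], [[0.0072, 0.0175, 0.0227], [-2.5, 4.1, -1.4], 0.06], [[0.0071, 0.0184, 0.0225], [-2.5, 4.2, -1.4], 0.06], [[0.0068, 0.0195, 0.0223], [-2.4, 4.1, -1.4], 0.06], [[0.0067, 0.0207, 0.0224], [-2.5, 4.2, -1.5], 0.06], [[0.0064, 0.0219, 0.0226], [-2.4, 4.1, -1.4], 0.06], [[0.0061, 0.0231, 0.0229], [-2.5, 4.2, -1.4], 0.06], [[0.0059, 0.0243, 0.0236], [-2.5, 4.1, -1.5], 0.06], [[0.0055, 0.0257, 0.0242], [-2.4, 4.2, -1.4], 0.06]]
[[[0.005, 0.0269, 0.0251], [-2.5, 4.1, -1.4], 0.06], [[0.0044, 0.0282, 0.0261], [-2.5, 4.2, -1.4], 0.06], [[0.0037, 0.0295, 0.0272], [-2.4, 4.1, -1.5], 0.06], [[0.0027, 0.0307, 0.0285], [-2.5, 4.2, -1.4], 0.06]]
max d,rot 0.041976541067601084 5.112729212465687 end [ 0.4615 -0.195   0.16  ]
```

View pics/c2.png

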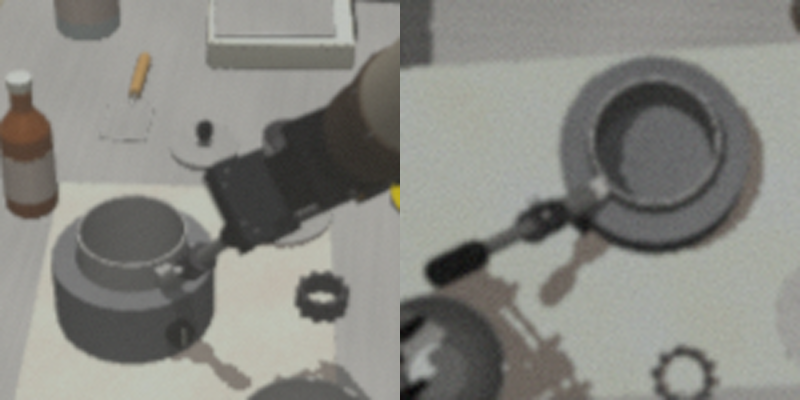

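The grip has moved out to crop (455,262), and there is a light spot on the collar at (545,207). I'll check the button again once the arm is clear. Next is the lid.

Run:
```python
from h import *
s=sense()
p,Rr=rows(s['tcp_pos'],s['ee_rot'],np.array([.4615,-.195,.16]),down(160),14,.05,True,.12)
```

```text
[[[0.008, 0.0033, 0.0336], [-2.4, 4.2, -1.5], 0.05], [[0.0073, 0.0057, 0.031], [-2.5, 4.1, -1.4], 0.05], [[0.0069, 0.0083, 0.0289], [-2.4, 4.2, -1.5], 0.05], [[0.0067, 0.0113, 0.0269], [-2.5, 4.1, -1.4], 0.05], [[0.0066, 0.0142, 0.0253], [-2.4, 4.2, -1.5], 0.05], [[0.0065, 0.0175, 0.024], [-2.4, 4.1, -1.5], 0.05], [[0.0065, 0.0209, 0.0232], [-2.5, 4.2, -1.4], 0.05], [[0.0065, 0.0244, 0.0228], [-2.4, 4.1, -1.5], 0.05], [[0.0064, 0.028, 0.0226], [-2.4, 4.2, -1.4], 0.05], [[0.0062, 0.0318, 0.023], [-2.5, 4.1, -1.5], 0.05]]
[[[0.0059, 0.0354, 0.0237], [-2.4, 4.2, -1.4], 0.05], [[0.0053, 0.0393, 0.0248], [-2.4, 4.1, -1.5], 0.05], [[0.0045, 0.0431, 0.0262], [-2.5, 4.2, -1.5], 0.05], [[0.0032, 0.0468, 0.0279], [-2.4, 4.1, -1.4], 0.05]]
max d,rot 0.05457920849554344 5.112729212465687 end [ 0.4616 -0.195   0.16  ]
```

Call:
{"name": "jog_arm", "arguments": {"series": [[[0.008, 0.0033, 0.0336], [-2.4, 4.2, -1.5], 0.05], [[0.0073, 0.0057, 0.031], [-2.5, 4.1, -1.4], 0.05], [[0.0069, 0.0083, 0.0289], [-2.4, 4.2, -1.5], 0.05], [[0.0067, 0.0113, 0.0269], [-2.5, 4.1, -1.4], 0.05], [[0.0066, 0.0142, 0.0253], [-2.4, 4.2, -1.5], 0.05], [[0.0065, 0.0175, 0.024], [-2.4, 4.1, -1.5], 0.05], [[0.0065, 0.0209, 0.0232], [-2.5, 4.2, -1.4], 0.05], [[0.0065, 0.0244, 0.0228], [-2.4, 4.1, -1.5], 0.05], [[0.0064, 0.028, 0.0226], [-2.4, 4.2, -1.4], 0.05], [[0.0062, 0.0318, 0.023], [-2.5, 4.1, -1.5], 0.05]]}}

```text
time_s: 8.93
tcp_pos: [0.4906, -0.0837, 0.3101]
ee_rot: [[-0.996, 0.059, -0.069], [0.057, -0.189, -0.98], [-0.071, -0.98, 0.185]]
wrist_force: [0.6, -0.6, -0.5]
gripper_width: 0.574
```

Call:
{"name": "jog_arm", "arguments": {"series": [[[0.0059, 0.0354, 0.0237], [-2.4, 4.2, -1.4], 0.05], [[0.0053, 0.0393, 0.0248], [-2.4, 4.1, -1.5], 0.05], [[0.0045, 0.0431, 0.0262], [-2.5, 4.2, -1.5], 0.05], [[0.0032, 0.0468, 0.0279], [-2.4, 4.1, -1.4], 0.05], [[0, 0, 0], [0, 0, 0], 0.05], [[0, 0, 0], [0, 0, 0], 0.05], [[0, 0, 0], [0, 0, 0], 0.05]]}}

```text
time_s: 9.8
tcp_pos: [0.4601, -0.1985, 0.1602]
ee_rot: [[-0.939, -0.001, -0.343], [0.343, -0.007, -0.939], [-0.001, -1.0, 0.007]]
wrist_force: [0.4, 0.7, 0.1]
gripper_width: 0.576
```

Run:
```python
from h import *
s=sense(); print(s['tcp_pos'],s['joints'].round(1),s['wrist_force'],s['gripper_width'])
print("corr rotvec",(Ro.from_matrix(s['ee_rot']).inv()*Ro.from_matrix(down(160))).as_rotvec(degrees=True), "shift tool", s['ee_rot'].T@(np.array([.4615,-.195,.017])-s['tcp_pos']))
a=capture("side")[130:280,190:340]; b=capture("top")[145:295,190:340]
im=np.hstack([cv2.resize(a,(400,400),interpolation=2),cv2.resize(b,(400,400),interpolation=2)])
cv2.imwrite("pics/c3.png",im[:,:,::-1])
```

```text
[ 0.46011626 -0.19850933  0.16015724] [ -4.5  13.3 -22.2   0.5 -54.6 -15.9] [0.42415202 0.65548252 0.13280777] 0.5755708201235016
corr rotvec [-0.41747252 -0.05569444 -0.06186079] shift tool [ 5.86918126e-05  1.43125989e-01 -4.81395277e-03]
```

View pics/c3.png

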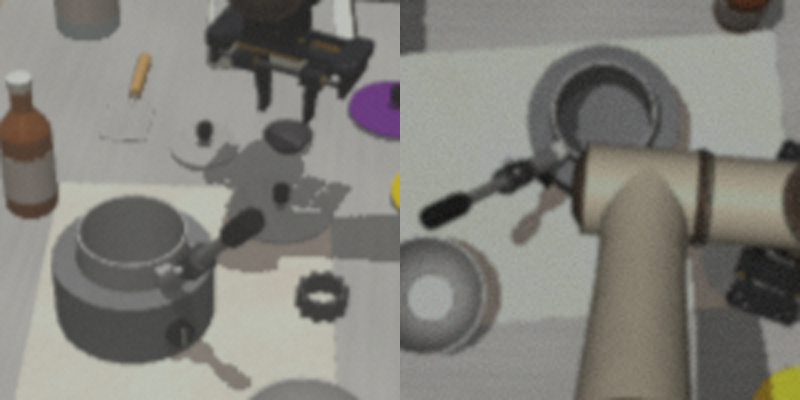

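Run:
```python
from h import *
p=np.array([.214,-.587,.222])
for z in (0,.1,.15,.2,.25,.3,.35): print(z,proj("side",p+[0,0,z])[0].round(), proj("side",p+[-.16*-.82*-1,.16*.57,z])[0].round())
print(proj("side",[hp(.246)]))
im=capture("side"); cv2.imwrite("pics/s4.png",im[:,:,::-1])
```

```text
0 [372. 103.] [409. 118.]
0.1 [375.  78.] [415.  92.]
0.15 [377.  65.] [417.  79.]
0.2 [379.  52.] [420.  64.]
0.25 [381.  37.] [423.  50.]
0.3 [384.  23.] [427.  35.]
0.35 [386.   7.] [430.  19.]
[[284.00787617 212.48580891]]
```

View pics/s4.png

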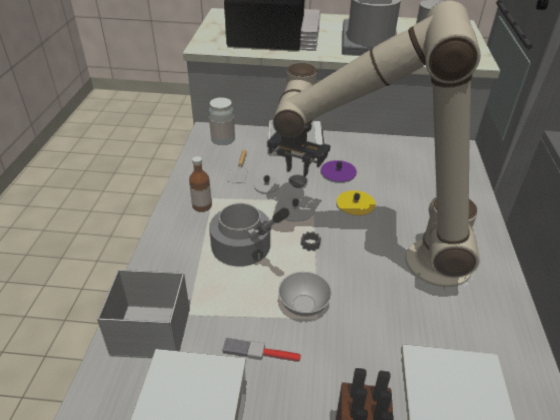

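The side view shows the fingers above the lid at about (298,160), with the handle drawn out. The wrist sits about 0.30 m above the TCP, so the forearm will clear the handle at the pot. I'll descend onto the knob.

Call:
{"name": "jog_arm", "arguments": {"series": [[[0, 0.02, -0.0048], [-0.4, 0, 0], 0.05], [[0, 0.04, 0], [0, 0, 0], 0.05], [[0, 0.04, 0], [0, 0, 0], 0.05], [[0, 0.025, 0], [0, 0, 0], 0.05], [[0, 0.012, 0], [0, 0, 0], 0.05], [[0, 0, 0], [0, 0, 0], 0.05], [[0, 0, 0], [0, 0, 0], 0.05]]}}

```text
time_s: 10.82
tcp_pos: [0.4615, -0.1947, 0.0229]
ee_rot: [[-0.939, 0.001, -0.344], [0.344, -0.0, -0.939], [-0.001, -1.0, 0.0]]
wrist_force: [-1.2, 0.6, 0.3]
gripper_width: 0.574
```

Call:
{"name": "jog_arm", "arguments": {"series": [[[0, 0.005, 0], [0, 0, 0], 0.04], [[0, 0, 0], [0, 0, 0], 0.03], [[0, 0, 0], [0, 0, 0], 0.025], [[0, 0, 0], [0, 0, 0], 0.01], [[0, 0, 0], [0, 0, 0], 0.01], [[0, 0, 0], [0, 0, 0], 0.01]]}}

```text
time_s: 11.58
tcp_pos: [0.4608, -0.1947, 0.017]
ee_rot: [[-0.939, -0.001, -0.344], [0.344, -0.0, -0.939], [0.001, -1.0, 0.001]]
wrist_force: [1.1, -0.7, -1.1]
gripper_width: 0.237
```

Run:
```python
from h import *
s=sense(); R=s['ee_rot']; p=s['tcp_pos']; print(s['joints'].round(1),s['wrist_force'])
q=p+[0,0,.17]; r=q+[.157,.195,0]
rows(q,R,r,R,8,.01,False)
```

```text
[ -4.3  24.9 -31.    0.  -34.1 -15.9] [ 1.14866271 -0.66188815 -1.1315243 ]
[[[-0.01, -0.0, -0.0296], [0.0, 0.0, 0.0], 0.01], [[-0.0101, -0.0001, -0.0297], [0.0, 0.0, 0.0], 0.01], [[-0.01, 0.0, -0.0296], [0.0, 0.0, 0.0], 0.01], [[-0.01, -0.0, -0.0297], [0.0, 0.0, 0.0], 0.01], [[-0.01, -0.0, -0.0296], [0.0, 0.0, 0.0], 0.01], [[-0.0101, -0.0001, -0.0297], [0.0, 0.0, 0.0], 0.01], [[-0.01, 0.0, -0.0296], [0.0, 0.0, 0.0], 0.01], [[-0.01, -0.0, -0.0296], [0.0, 0.0, 0.0], 0.01]]
max d,rot 0.03137052756967916 0.0 end [6.177e-01 3.000e-04 1.870e-01]
```

Call:
{"name": "jog_arm", "arguments": {"series": [[[0, -0.01, 0], [0, 0, 0], 0.01], [[0, -0.03, 0], [0, 0, 0], 0.01], [[0, -0.04, 0], [0, 0, 0], 0.01], [[0, -0.04, 0], [0, 0, 0], 0.01], [[0, -0.035, 0], [0, 0, 0], 0.01], [[0, -0.015, 0], [0, 0, 0], 0.01], [[0, 0, 0], [0, 0, 0], 0.01]]}}

```text
time_s: 12.45
tcp_pos: [0.4606, -0.1945, 0.187]
ee_rot: [[-0.939, -0.001, -0.345], [0.345, 0.001, -0.939], [0.001, -1.0, -0.0]]
wrist_force: [-0.0, -0.1, -3.3]
gripper_width: 0.243
```

Call:
{"name": "jog_arm", "arguments": {"series": [[[-0.005, 0, -0.0148], [0, 0, 0], 0.01], [[-0.01, 0, -0.0296], [0, 0, 0], 0.01], [[-0.01, 0, -0.0296], [0, 0, 0], 0.01], [[-0.01, 0, -0.0297], [0, 0, 0], 0.01], [[-0.01, 0, -0.0296], [0, 0, 0], 0.01], [[-0.01, 0, -0.0297], [0, 0, 0], 0.01], [[-0.01, 0, -0.0296], [0, 0, 0], 0.01], [[-0.01, 0, -0.0296], [0, 0, 0], 0.01], [[-0.005, 0, -0.0148], [0, 0, 0], 0.01], [[0, 0, 0], [0, 0, 0], 0.01]]}}

```text
time_s: 13.7
tcp_pos: [0.6173, 0.0011, 0.1848]
ee_rot: [[-0.939, -0.005, -0.343], [0.343, -0.001, -0.939], [0.004, -1.0, 0.002]]
wrist_force: [-0.4, 0.1, -1.7]
gripper_width: 0.239
```

Run:
```python
from h import *
s=sense(); p=s['tcp_pos']; print(p,s['joints'].round(1),s['wrist_force'],s['gripper_width'])
a=capture("side")[150:250,190:290]; b=capture("top")[140:240,215:315]
im=np.hstack([cv2.resize(a,(400,400),interpolation=2),cv2.resize(b,(400,400),interpolation=2)])
cv2.imwrite("pics/c5.png",im[:,:,::-1])
# expected boxes (crop px) lid disc top (z=tcp-.005), lower edge, and pot rim for fitted centre
th=np.linspace(0,2*np.pi,90)
c=lambda x,y,z,r:np.c_[x+r*np.cos(th),y+r*np.sin(th),0*th+z]
for n,o,off in(("side",(190,150),0),("top",(215,140),400)):
    for nm,P in(("disc",c(p[0],p[1],p[2]-.007,.069)),("rim",c(.619,0,.125,.0635)),("warmer",c(.619,0,.088,.095))):
        q=(proj(n,P)-o+.5)*4-.5+[off,0]; print(n,nm,q.min(0).round(),q.max(0).round())
```

```text
[0.61727331 0.00112118 0.18481819] [ 15.1  23.   -3.6  -0.  -63.6 -35.1] [-0.3800075   0.05774059 -1.68174655] 0.23881620343640267
side disc [107. 153.] [293. 269.]
side rim [117. 209.] [284. 317.]
side warmer [ 79. 220.] [325. 383.]
top disc [514.  89.] [692. 263.]
top rim [525. 110.] [683. 265.]
top warmer [489.  85.] [719. 311.]
```

View pics/c5.png

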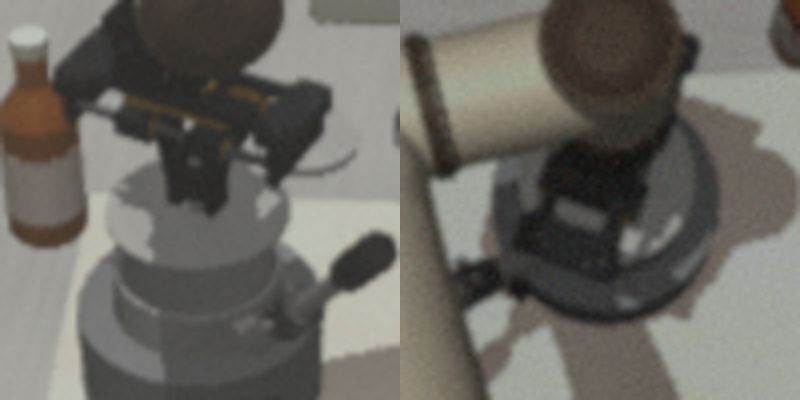

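Side crop: the lid disc spans 106–291, its bottom edge at 271. The rim spans 114–281, within about 1–2 mm of centred under it. The top view is mostly hidden by the wrist. I'll lower the lid gently.

Call:
{"name": "jog_arm", "arguments": {"series": [[[0, 0.015, 0], [0, 0, 0], 0.01], [[0, 0.015, 0], [0, 0, 0], 0.01], [[0, 0.008, 0], [0, 0, 0], 0.01], [[0, 0, 0], [0, 0, 0], 0.01], [[0, 0, 0], [0, 0, 0], 0.01]]}}

```text
time_s: 14.42
tcp_pos: [0.6178, 0.0002, 0.1489]
ee_rot: [[-0.939, -0.001, -0.344], [0.344, 0.0, -0.939], [0.001, -1.0, 0.0]]
wrist_force: [-0.5, -0.0, -2.5]
gripper_width: 0.242
```

Call:
{"name": "jog_arm", "arguments": {"series": [[[0, 0.003, 0], [0, 0, 0], 0.01], [[0, 0.002, 0], [0, 0, 0], 0.01], [[0, 0, 0], [0, 0, 0], 0.01]]}}

```text
time_s: 14.8
tcp_pos: [0.6173, 0.0003, 0.1434]
ee_rot: [[-0.939, -0.002, -0.345], [0.345, 0.0, -0.939], [0.002, -1.0, 0.001]]
wrist_force: [-0.2, 0.6, -2.3]
gripper_width: 0.239
```

Call:
{"name": "jog_arm", "arguments": {"series": [[[0, 0.002, 0], [0, 0, 0], 0.01], [[0, 0.002, 0], [0, 0, 0], 0.01], [[0, 0, 0], [0, 0, 0], 0.01]]}}

```text
time_s: 15.18
tcp_pos: [0.6172, 0.0003, 0.1392]
ee_rot: [[-0.939, -0.002, -0.345], [0.345, -0.0, -0.939], [0.002, -1.0, 0.001]]
wrist_force: [-0.1, -0.0, -3.0]
gripper_width: 0.238
```

Call:
{"name": "jog_arm", "arguments": {"series": [[[0, 0.002, 0], [0, 0, 0], 0.01], [[0, 0.002, 0], [0, 0, 0], 0.01], [[0, 0, 0], [0, 0, 0], 0.01]]}}

```text
time_s: 15.55
tcp_pos: [0.6173, 0.0003, 0.1353]
ee_rot: [[-0.939, -0.002, -0.345], [0.345, -0.0, -0.939], [0.002, -1.0, 0.001]]
wrist_force: [-0.3, -0.1, -4.1]
gripper_width: 0.238
```

Call:
{"name": "jog_arm", "arguments": {"series": [[[0, 0.001, 0], [0, 0, 0], 0.01], [[0, 0, 0], [0, 0, 0], 0.01]]}}

```text
time_s: 15.8
tcp_pos: [0.6173, 0.0003, 0.1345]
ee_rot: [[-0.939, -0.002, -0.345], [0.345, 0.0, -0.939], [0.002, -1.0, 0.001]]
wrist_force: [-0.5, 0.2, -1.9]
gripper_width: 0.244
```

Call:
{"name": "jog_arm", "arguments": {"series": [[[0, 0.001, 0], [0, 0, 0], 0.01], [[0, 0.0005, 0], [0, 0, 0], 0.01], [[0, 0, 0], [0, 0, 0], 0.01]]}}

```text
time_s: 16.18
tcp_pos: [0.6175, 0.0003, 0.134]
ee_rot: [[-0.939, -0.001, -0.344], [0.344, -0.0, -0.939], [0.001, -1.0, 0.0]]
wrist_force: [-3.2, 0.3, 4.7]
gripper_width: 0.238
```

Contact at TCP z 0.134, the height expected for a seated lid. I'll release and retreat.

Call:
{"name": "jog_arm", "arguments": {"series": [[[0, 0, 0], [0, 0, 0], 0.028], [[0, 0, 0], [0, 0, 0], 0.035], [[0, 0, 0], [0, 0, 0], 0.05], [[0, 0, 0], [0, 0, 0], 0.05], [[0, -0.01, 0], [0, 0, 0], 0.05], [[0, -0.03, 0], [0, 0, 0], 0.05], [[0, -0.05, 0], [0, 0, 0], 0.05], [[0, -0.05, 0], [0, 0, 0], 0.05]]}}

```text
time_s: 17.18
tcp_pos: [0.6176, 0.0002, 0.2752]
ee_rot: [[-0.939, -0.001, -0.344], [0.344, -0.0, -0.939], [0.001, -1.0, 0.001]]
wrist_force: [1.3, 0.4, 0.3]
gripper_width: 0.574
```

Call:
{"name": "jog_arm", "arguments": {"series": [[[0.005, 0, 0.025], [0, 0, 0], 0.05], [[0.01, 0, 0.05], [0, 0, 0], 0.05], [[0.01, 0, 0.05], [0, 0, 0], 0.05], [[0.01, 0, 0.05], [0, 0, 0], 0.05], [[0.01, 0, 0.05], [0, 0, 0], 0.05], [[0.01, 0, 0.05], [0, 0, 0], 0.05], [[0, 0, 0], [0, 0, 0], 0.05]]}}

```text
time_s: 18.05
tcp_pos: [0.4687, -0.2413, 0.2733]
ee_rot: [[-0.937, -0.003, -0.349], [0.349, 0.0, -0.937], [0.002, -1.0, 0.001]]
wrist_force: [0.2, 0.1, -0.5]
gripper_width: 0.574
```

Run:
```python
from h import *
s=sense(); print(s['time_s'],s['tcp_pos'],s['joints'].round(1),s['wrist_force'])
a=capture("side")[170:270,190:290]; b=capture("top")[140:240,205:305]
im=np.hstack([cv2.resize(a,(400,400),interpolation=2),cv2.resize(b,(400,400),interpolation=2)])
cv2.imwrite("pics/c6.png",im[:,:,::-1])
th=np.linspace(0,2*np.pi,90)
c=lambda x,y,z,r:np.c_[x+r*np.cos(th),y+r*np.sin(th),0*th+z]
for n,o,off in(("side",(190,170),0),("top",(205,140),400)):
    for nm,P in(("disc",c(.619,0,.129,.069)),("knob",[[.619,0,.163]]),("grip",[hp(.186),hp(.246)])):
        q=(proj(n,np.array(P))-o+.5)*4-.5+[off,0]; print(n,nm,q.min(0).round(),q.max(0).round())
```

```text
18.05 [ 0.46874327 -0.2412826   0.27325847] [ -9.6  10.6  -8.2   0.  -71.3 -10.9] [ 0.1930887   0.10605429 -0.46659779]
side disc [110. 121.] [291. 238.]
side knob [199. 143.] [199. 143.]
side grip [344. 171.] [378. 196.]
top disc [558. 103.] [730. 271.]
top knob [645. 177.] [645. 177.]
top grip [389. 319.] [438. 344.]
```

View pics/c6.png

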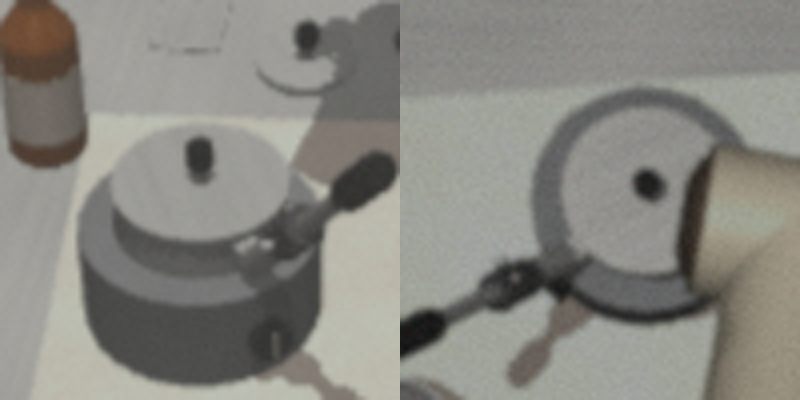

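The lid disc spans 110–291 and 121–242 in the side crop, against 110–291 and 121–238 predicted for a seated, level lid. In the top crop a bright button shows on the collar at (512,272); it was absent before the draw. I'll hand in.

```bash
python3 -c "
from station import *
print(finish_job())"
```

```text
the job is handed in; nothing more can be done
None
```

I drew the sauce pot's handle out until it locked, set the larger grey lid on the pot and let go. I then handed the job in at about 18 s of the 59 s allowed.

- **Handle:** I drew it out about 60 mm at roughly 30 mm/s. The pull dropped from about 10 N to 6 N as the button sprang out, then stiffened to about 18 N, and I stopped there. The button shows as a bright spot on the collar in the later top views and was not there before the draw. I didn't measure how far it sprang out.
- **Lid:** It met the rim at the expected seated height, tool tip at z = 0.134 m, with about 5 to 7 N of contact. After release, its outline in the side view matched a seated, level lid to within about 1 px. The top view agreed as far as it could be seen, since the arm hid the right edge of the lid.
- **Disagreements:** The two cameras differed by up to about 7 mm on positions, so I used an average of the two. There was also a steady sideways force of about 5 to 7 N on the grip during the draw, from a small misalignment.
- **Other items:** I moved nothing else on purpose and saw nothing displaced. I did not check every item after the last move.

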